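# Hold the cross batten against the sprung rail for fastening

### The arm

A 7-joint arm with a two-finger parallel gripper is mounted at the origin on the work surface. World frame = base frame: x ahead of the robot, y to its left, z up, the work surface at z = 0. Lengths are in m, angles in degrees, forces in N, time in s.
With the tool pointing down it reaches from about 0.425 to 0.875 m from the base axis. Payload 4.7 kg.
Tool frame: the origin (TCP) lies on the centre line of the jaws, within the pads' length; the fingertips stand ahead of it and the grasp point (between the pads) lies 2 mm behind it (env.tip_reach is the x of the fingertips in the tool frame, in m); x points along the fingers, z is the direction in which the jaws open and shut, and the axes are right-handed (so a half turn about x gives the same grasp; the last joint's range is limited). The gripper opens to 87 mm and grips with 3 to 60 N. Pads are 19 mm wide; open, the fingers measure 117 mm over their backs; the gripper's body (75 mm by 190 mm) begins 51 mm behind the grasp point.
Start: joints at [68.99, 18.392, -4.016, 83.108, 1.295, 78.541, -3.26], TCP at [0.242, -0.603, 0.24] pointing down, gripper open.
Joint ranges: [-163.93, 163.93], [-17.29, 119.83], [-79.2, 71.16], [3.27, 140.29], [-89.18, 269.18], [5.43, 117.66], [-154.24, 154.24]. Speed limits (degrees/s): [147.25, 147.25, 180, 180, 180, 180, 180].

### API

Orientations are given as [roll, pitch, yaw] about the fixed x, y, z axes, in that order (R = Rz(yaw) Ry(pitch) Rx(roll)).
In Python, from cell import telemetry, optics, env, models gives the robot as it stands.
- The arm moves only by the shell command python3 -m pendant 'ROWS' [FORCE]. ROWS is JSON, a list of rows, each a list of 3 entries, a list of its own where there are three numbers: the finger opening in mm, from 0 to 87, then the shift along the tool's x, y, z in mm, then the turn, a rotation vector about the tool's x, y, z in rad. A call has 1 to 10 rows; each row is the pose to reach, as a shift and turn from the pose commanded when the call began, along the tool's axes at that moment; what a row does not reach only later rows make up. A row lasts 1/12 s, in which the tool goes at most 41.7 mm and 7.16 degrees, less where a joint would pass 70% of its speed; a pose out of reach is approached as far as the arm can. A call with a gripper value outside its range is refused whole. The fingers move at their own pace and stop on an object; FORCE is the grip in N (left out, the last holds). Time passes only in rows, so rows that repeat a pose let the fingers close. It gives the time, the measured TCP pose, the force and the opening at its end, in the units of the state.
- telemetry.get_obs(): the state, without advancing time (a new reading comes with each control period).
- optics.read_camera(name): name is "scene" or "side" or "wrist"; returns a dict with "image" (384x512x3 uint8, blue, green, red), "range_z" (384x512 float32, m along the optical axis (not along the pixel's ray), 0 where there is no reading), "fx", "fy", "cx", "cy" (pixels), "cam_to_world" (4x4, takes a point from camera to world coordinates). Camera axes: x right, y up, looking along -z (the intrinsics and any distortion apply to the point x, -y, -z); pixel columns grow to the right and rows downward; lengths in m; the calibration is good to about 2 mm. The wrist camera is an equidistant fisheye: a pixel r from the principal point sees the ray r / f radians off the axis. A picture is of the moment at which its call begins.
- env.sign_off(): hands the job in, once; it reports no verdict.
Trained networks look in the newest picture that a camera, given by its name, has taken for a name from the list of things; names that differ only in an ending like _2 or _b are one class to them, and where a whole thing is asked for, a point or a joint stands for the part that bears it (a point fixed in the world has none). Each returns a list of dicts, best first, with "confidence" (0 to 1); they miss things now and then, are a little off and sometimes report something else, mostly with a low value. They report only what shows in the picture. A call takes as long as a camera call. They do not tell look-alikes from the thing itself.
- models.masks_of(camera, label): "pixels" (384x512 bool, what is visible of it) and "extent" ([left, top, right, bottom] as shares, 0 to 1, of the picture: columns of its width, rows of its height, round what is visible of it).
- models.landmark_of(camera, label): "centre" ([row, column] as shares, 0 to 1, of the picture: columns of its width, rows of its height: a listed point, or the origin of a listed thing).
The state is a dict: "time_s": time; "qpos": joint angles; "joint_velocities": joint speeds; "effort": joint torques, N m; "tool_pos": TCP position; "tool_rot": TCP orientation; "force": force on the tool from outside, world axes, zero at the start; "wrist_torque": the same for the moment, N m; "grip_width": finger opening in m.
Only numpy, scipy, OpenCV 4.12 (cv2) and the standard library are available. Lean on these libraries where they do the work, as an engineer would, in place of code of your own. Each camera call takes 0.05 s, during which the arm holds its last target.

### The job

We are screwing together a wooden seed-tray stand: take the longer of the two loose battens, lay it flat on the plywood jig, square to the brown side rail and centred between the two blue lines, and press its end steadily against the rail so that the black pointer stands in the green zone of the gauge, never in the red. Keep it pressed like that for at least two seconds, and finish while still holding it there with the robot, so that I can drive the screw. Leave the offcut, the screw jar and the label pot where they are.

Things in the scene. Friction and masses are not known exactly. Their poses are not given: they have to be found in the camera images.
- batten: the longer batten, pale timber, loose, lying flat on the black bench at the start with nothing close beside it, to the robot's left or right; 200 x 38 x 38 mm, about 0.16 kg. Origin at the centre of its underside, x along its length, z up. Its two ends are alike
- jig: plywood jig fixed to the bench. Origin on its centre line, level with the bench; x along that line towards the rail (away from the robot), y left, z up. Bed top at z = 15 mm; bed 120 mm wide from x = -130 to +60 mm, then 220 mm wide to x = +240. Two thin blue lines along x, each 23 mm from the centre line. A batten pressed right has its origin near x = 20, y = 0, z = 15 mm
- gauge (a point): centre of the green strip of the gauge, 51 mm above the bench, on top of the grey spring housing at the jig's +y side beyond the rail (a second, plain housing stands at the -y side; both are 60 x 50 mm, tops 50 mm above the bench). The green is 20 mm long along x; white before it, red beyond; the rail's black pointer moves over them along the jig's x
- rail_face (a point): centre of the rail's near face, the one to press against, 34 mm above the bench; the brown timber side rail, 20 mm thick, 200 mm long (along the jig's y), 17 to 57 mm above the bench, rides on the jig. With the rail free this point is 100 mm from the jig's origin along the jig's x; it moves with the rail
- rail (a joint): how far the rail is pushed back along the jig's x, in m: 0 when free, end stop at 0.045. Springs push it back towards the robot with about 3 N at 0, rising by 0.4 N per mm (11 N at 0.020). The pointer is in the green from 0.010 to 0.030 and in the red beyond
- offcut: the short offcut, same pale timber, 120 x 38 x 38 mm, loose, lying on the bench on the other side from the batten; origin at the centre of its underside; not wanted, leave alone
- screw_jar: jar with yellow cap, 60 mm diameter, 75 mm tall, on the bench left of the jig; origin at the centre of its underside; leave alone
- label_pot: small terracotta pot with white plant labels, 84 mm diameter, about 120 mm tall, right of the jig; origin at the centre of its underside; leave alone
Mind the look-alikes: they are no part of the job. What is shaped like the batten but purple is not meant.

How it is judged:
By the outcome, as a careful person would: the job done as asked, in the order asked, and still so for the second after the job is handed in, while the arm keeps its last pose, push and grip.
It also fails if it takes over 48 s, if anything falls off the work surface, if the arm or the gripper's body presses on something with over 40 N, if the wrist force passes 120 N, or if a joint passes its speed limit or range.

## Working session

There is one attempt and no reset: what is moved stays moved. The work goes in short steps, Python scripts to look and compute and a shell command to move; the robot and the scene stay as the last step left them, time stands still between calls to the robot, and variables do not carry over. Pictures are saved under pics/ and viewed, and the job is handed in when it is done.

```bash
ls; mkdir -p pics; python3 - <<'E'
from cell import telemetry, optics, env, models
import cv2
print(telemetry.get_obs(), env.tip_reach)
for c in ["scene","side","wrist"]:
    d=optics.read_camera(c); cv2.imwrite(f"pics/{c}0.png",d["image"])
    print(c,d["fx"],d["fy"],d["cx"],d["cy"],d["cam_to_world"].round(3).tolist(),[k for k in d])
E
```

```text
pics
{'time_s': 0.0, 'qpos': array([68.99166857, 18.43940618, -4.01753829, 83.17588176,  1.29594854,
       78.53929307, -3.25947262]), 'joint_velocities': array([ 0.04940112,  0.05205729,  0.09480877, -0.0983752 ,  0.01708339,
        0.12779133,  0.02588697]), 'effort': array([ 5.81938116e-05, -4.91289067e+01, -4.03471906e-01, -3.12527633e+01,
       -6.37629256e-02,  4.38201951e-02,  2.13743347e-04]), 'tool_pos': array([ 0.24133538, -0.60297615,  0.23844924]), 'tool_rot': array([-176.84847426,   89.89055802,  114.97224963]), 'force': array([-0.33296112,  0.13294886,  0.15901512]), 'wrist_torque': array([-0.00241413, -0.01353848,  0.02155236]), 'grip_width': 0.08722302542653472} 0.017
scene 493.62198544952645 493.62198544952645 249.14490770576188 185.8218726459182 [[0.824, -0.345, 0.449, 1.083], [0.566, 0.523, -0.637, -0.853], [-0.014, 0.779, 0.626, 0.923], [0.0, 0.0, 0.0, 1.0]] ['image', 'range_z', 'fx', 'fy', 'cx', 'cy', 'cam_to_world']
side 377.4888536168022 377.4888536168022 257.28185950679045 186.94601203050343 [[-0.989, 0.08, -0.123, 0.329], [-0.147, -0.581, 0.8, 0.932], [-0.007, 0.81, 0.587, 0.763], [0.0, 0.0, 0.0, 1.0]] ['image', 'range_z', 'fx', 'fy', 'cx', 'cy', 'cam_to_world']
wrist 297.3186396354542 297.3186396354542 253.65019784227414 188.61859934373388 [[0.372, 0.9, 0.225, 0.303], [-0.928, 0.362, 0.087, -0.579], [-0.003, -0.241, 0.97, 0.384], [0.0, 0.0, 0.0, 1.0]] ['image', 'range_z', 'fx', 'fy', 'cx', 'cy', 'cam_to_world']
```

View pics/scene0.png

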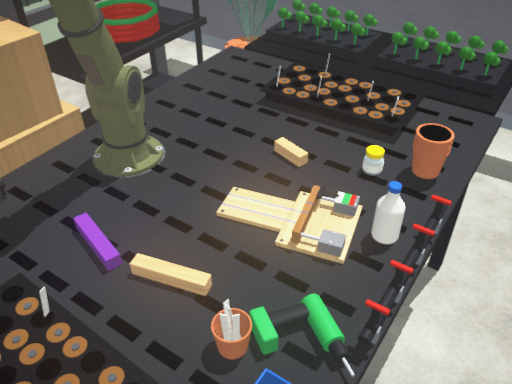

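View pics/side0.png

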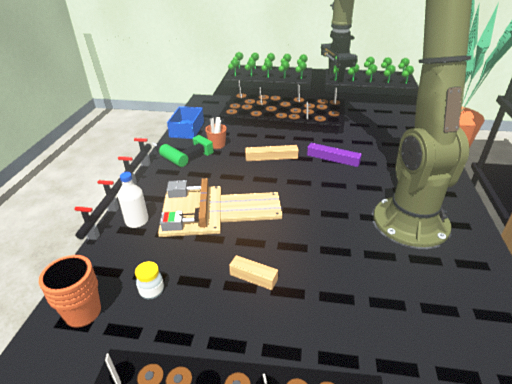

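View pics/wrist0.png

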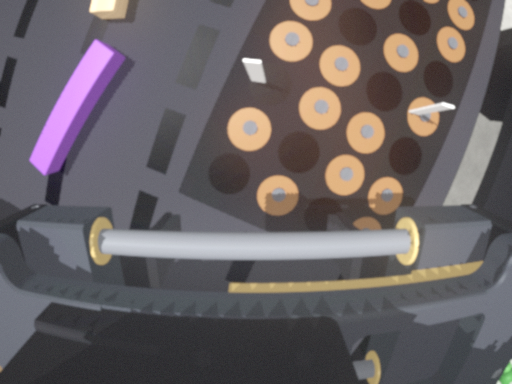

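The scene picture shows the pale batten at about (170,274), the purple look-alike at (97,240), the offcut at (290,152), the jig at about (290,222), the rail at (307,213) and the gauge at (346,200). Next I'll measure them.

```bash
cat > h.py <<'E'
from cell import telemetry, optics, env, models
import numpy as np, cv2
from scipy.spatial.transform import Rotation as R
def cloud(d):
    v,u=np.mgrid[0:384,0:512]; z=d["range_z"].astype(float)
    P=np.stack([(u-d["cx"])/d["fx"]*z,-(v-d["cy"])/d["fy"]*z,-z],-1)
    T=d["cam_to_world"]; return P@T[:3,:3].T+T[:3,3]
def rect(P):
    (c,s,a)=cv2.minAreaRect((P[:,:2]*1000).astype(np.float32))
    if s[0]<s[1]: s=s[::-1]; a+=90
    return np.round(c,1),np.round(s,1),round((a+90)%180-90,2)
E
python3 - <<'E'
from h import *
for c in ["scene","side"]:
    d=optics.read_camera(c); W=cloud(d)
    for l in ["batten","offcut","jig","rail","screw_jar","label_pot"]:
        for m in models.masks_of(c,l)[:3]:
            p=m["pixels"]&(d["range_z"]>0); Q=W[p]
            if len(Q)<20: print(c,l,'few');continue
            zt=np.percentile(Q[:,2],90); k=cv2.erode(p.astype(np.uint8),np.ones((3,3)))>0
            T=W[k]; 
            if l in("batten","offcut"): T=T[abs(T[:,2]-.038)<.005]
            if len(T)<10: T=Q
            print(c,l,round(m["confidence"],2),(np.array(m["extent"])*[512,384,512,384]).round(),round(zt,4),len(T),*rect(T), d["image"][p].mean(0).round())
    for l in ["gauge","rail_face","jig","batten"]:
        for m in models.landmark_of(c,l)[:2]:
            r,q=m["centre"]; i,j=int(r*384),int(q*512); print(c,l,round(m["confidence"],2),i,j,W[i,j].round(4))
    # blue lines
    hsv=cv2.cvtColor(d["image"],cv2.COLOR_BGR2HSV)
    mj=models.masks_of(c,"jig")
    if mj:
        b=mj[0]["pixels"]&(abs(W[...,2]-.015)<.006)&(hsv[...,0]>95)&(hsv[...,0]<140)&(hsv[...,1]>25)
        Q=W[b]; print('blue',len(Q),rect(Q) if len(Q)>5 else '')
E
```

```text
scene batten 0.96 [131. 255. 212. 297.] 0.0404 974 [ 471.9 -314.5] [196.9  41.6] 13.34 [142. 193. 215.]
scene batten 0.61 [ 74. 215. 121. 268.] 0.0404 706 [ 236.2 -338. ] [200.1  34.2] -17.14 [198.  83. 155.]
scene offcut 0.84 [273. 134. 306. 168.] 0.0402 261 [446.1 281.2] [124.   39.6] -19.53 [132. 179. 201.]
scene jig 0.9 [217. 186. 361. 265.] 0.0525 5747 [590.   23.5] [363.  219.4] 12.62 [165. 203. 215.]
scene rail 0.68 [292. 184. 338. 242.] 0.0595 621 [662.5  61.7] [242.   64.2] -78.85 [114. 148. 180.]
scene screw_jar 0.94 [363. 145. 382. 174.] 0.0767 392 [698.7 353.7] [55.8 48.7] 87.82 [131. 202. 201.]
scene label_pot 0.58 [210. 297. 250. 362.] 0.0983 1350 [ 702.1 -381.2] [80.2 76.1] -35.05 [118. 142. 184.]
scene gauge 0.69 199 346 [0.7107 0.1321 0.0514]
scene rail_face 0.61 212 301 [0.6388 0.012  0.0581]
scene rail_face 0.42 169 375 [0.7091 0.3416 0.0215]
scene jig 0.62 213 267 [ 0.5418 -0.0011  0.0163]
scene batten 0.92 277 169 [ 0.4804 -0.331   0.0306]
scene batten 0.77 247 99 [ 0.2739 -0.3591  0.0373]
blue 6 (array([507.6,  11.4]), array([185.6,  50.8]), 12.95)
side batten 0
[... 554 characters left out ...]
] [53.8 52.8] -28.0 [148. 233. 233.]
side rail 0.71 [189. 179. 207. 226.] 0.0589 307 [645.2  51.7] [192.4  42.9] -76.84 [107. 147. 189.]
side screw_jar 0.9 [136. 260. 164. 301.] 0.0759 683 [685.5 366.9] [53.8 52.8] -28.0 [148. 234. 234.]
side label_pot 0.62 [205. 116. 227. 148.] 0.0983 312 [ 723.3 -454. ] [242.7  71. ] -68.73 [128. 153. 206.]
side label_pot 0.39 [159. 181. 284. 236.] 0.0517 3910 [582.7  29.5] [363.7 218.6] 14.3 [172. 215. 228.]
side gauge 0.59 213 172 [0.7089 0.122  0.0489]
side rail_face 0.89 201 205 [0.6247 0.0598 0.0547]
side jig 0.55 209 240 [0.5216 0.0383 0.0175]
side batten 0.77 156 270 [ 0.4674 -0.2936  0.015 ]
side batten 0.75 159 333 [ 0.2296 -0.3183  0.0063]
blue 0
```

```bash
cat >> h.py <<'E'
def plan(pos_mm, yaw, tilt=0):
    """TCP target (world mm), tool pointing down, jaw axis perpendicular to batten yaw"""
    o=telemetry.get_obs(); A=R.from_euler('xyz',o["tool_rot"],degrees=True)
    best=None
    for s in (90,-90):
        t=np.radians(yaw+s); z=np.array([np.cos(t),np.sin(t),0]); x=np.array([0,0,-1.])
        B=R.from_matrix(np.stack([x,np.cross(z,x),z],1)); rv=(A.inv()*B).as_rotvec()
        if best is None or np.linalg.norm(rv)<np.linalg.norm(best): best=rv
    sh=A.inv().apply(np.array(pos_mm)-o["tool_pos"]*1000)
    print("t",o["time_s"],"tcp",(o["tool_pos"]*1000).round(1),"rot",o["tool_rot"].round(2),"F",o["force"].round(1),"w",round(o["grip_width"]*1000,1))
    print("shift",sh.round(1),"rv",best.round(4),"deg",np.degrees(np.linalg.norm(best)).round(1))
    print("tool axes in world:\n",A.as_matrix().round(3), "q",o["qpos"].round(0))
E
python3 -c "
from h import *
plan([467,-312,200],13.35)"
```

```text
t 1.35 tcp [ 241.5 -603.5  239.5] rot [ -99.45   90.   -167.63] F [-0.5 -0.5  0.6] w 86.8
shift [  39.5  317.6 -186.8] rv [ 0.1478 -0.      0.    ] deg 8.5
tool axes in world:
 [[-0.     0.928  0.372]
 [-0.     0.372 -0.928]
 [-1.    -0.    -0.   ]] q [69. 18. -4. 83.  1. 79. -3.]
```

```bash
python3 -m pendant '[[87,[0,60,-35],[0.05,0,0]],[87,[10,130,-75],[0.148,0,0]],[87,[25,200,-115],[0.148,0,0]],[87,[39,260,-150],[0.148,0,0]],[87,[39,318,-187],[0.148,0,0]],[87,[39,318,-187],[0.148,0,0]],[87,[39,318,-187],[0.148,0,0]],[87,[39,318,-187],[0.148,0,0]],[87,[39,318,-187],[0.148,0,0]],[87,[39,318,-187],[0.148,0,0]]]'
python3 - <<'E'
from h import *
plan([467,-312,200],13.35)
d=optics.read_camera("wrist"); cv2.imwrite("pics/w1.png",d["image"])
E
```

```text
time_s: 2.18
tool_pos: [0.4729, -0.3021, 0.2002]
tool_rot: [136.8, 89.7, 60.9]
force: [-0.1, 1.3, -0.1]
grip_width: 0.0872
t 2.1833 tcp [ 472.9 -302.1  200.2] rot [136.76  89.68  60.86] F [-0.1  1.3 -0.1] w 87.2
shift [ 0.1 -8.2  8.2] rv [ 0.0131 -0.0041 -0.0038] deg 0.8
tool axes in world:
 [[ 0.003  0.97   0.244]
 [ 0.005  0.244 -0.97 ]
 [-1.     0.004 -0.004]] q [ 45.  10. -17.  99.   3.  72. -48.]
```

View pics/w1.png

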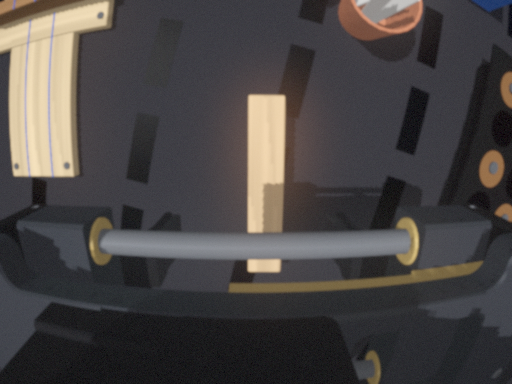

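The wrist picture shows the batten upright at columns 248-286, rows 95-272, crossed by the gripper bar at row 245. The jig's bed and its blue lines are at the upper left, around columns 10-80. I'll measure both with the fisheye model.

```bash
cat >> h.py <<'E'
def wcloud(d):
    v,u=np.mgrid[0:384,0:512]; z=d["range_z"].astype(float)
    x=(u-d["cx"])/d["fx"]; y=(v-d["cy"])/d["fy"]; r=np.hypot(x,y)+1e-9; k=np.tan(np.minimum(r,1.5))/r*z
    P=np.stack([x*k,-y*k,-z],-1); T=d["cam_to_world"]; return P@T[:3,:3].T+T[:3,3]
def wlook(batten=True):
    d=optics.read_camera("wrist"); W=wcloud(d); img=d["image"]
    hsv=cv2.cvtColor(img,cv2.COLOR_BGR2HSV); ok=d["range_z"]>0
    return d,W,img,hsv,ok
E
python3 - <<'E'
from h import *
d,W,img,hsv,ok=wlook()
o=telemetry.get_obs(); print((o["tool_pos"]*1000).round(1))
ms=models.masks_of("wrist","batten")
for m in ms:
    p=m["pixels"]&ok; Q=W[p]; T=Q[abs(Q[:,2]-np.median(Q[:,2]))<.006]
    print("batten",m["confidence"],np.median(Q[:,2]).round(4),rect(T),len(T))
    print(W[...,2][110:230:20,265].round(4))
for m in models.masks_of("wrist","jig")[:1]:
    p=m["pixels"]&ok; q=img[p]; print("jig",m["confidence"],p.sum(),np.median(W[p][:,2]))
    b=p&(img[...,0].astype(int)-img[...,2]>-5)&(abs(W[...,2]-.015)<.01)
    Q=W[b]; print("blue",len(Q)); 
    u=np.array([np.cos(np.radians(13)),np.sin(np.radians(13))]); n=np.array([-u[1],u[0]])
    s=Q[:,:2]@n*1000; 
    print(np.histogram(s,bins=20))
    np.save("/tmp/b.npy",Q)
    v=img.copy(); v[b]=(0,0,255); cv2.imwrite("pics/wb.png",v)
E
```

```text
[ 468.4 -309.7  200.6]
jig 0.75 12742 0.015995089749614222
blue 531
(array([ 14,   0,   0,   0,   0,   0,   7,   5,   0,   0, 277,   0,   0,
         0,   0,   1, 221,   0,   0,   6]), array([-210.29519585, -202.56084185, -194.82648785, -187.09213385,
       -179.35777985, -171.62342585, -163.88907185, -156.15471784,
       -148.42036384, -140.68600984, -132.95165584, -125.21730184,
       -117.48294784, -109.74859384, -102.01423984,  -94.27988583,
        -86.54553183,  -78.81117783,  -71.07682383,  -63.34246983,
        -55.60811583]))
```

View pics/wb.png

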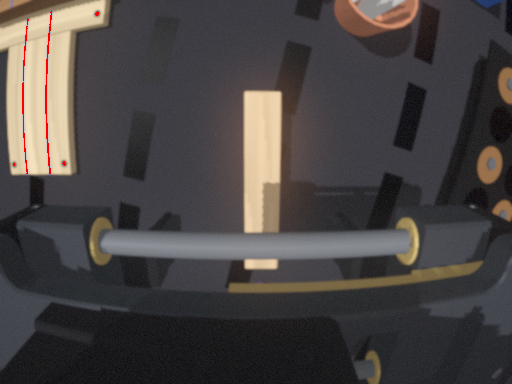

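```bash
cat >> h.py <<'E'
def blue(W,img,ok,c0=-106,zz=.015):
    b=ok&(img[...,0].astype(int)-img[...,2]>-5)&(abs(W[...,2]-zz)<.01)
    Q=W[b]*1000; u=np.array([np.cos(np.radians(13)),np.sin(np.radians(13))]); n=np.array([-u[1],u[0]])
    s=Q[:,:2]@n; t=Q[:,:2]@u; out=[]
    for c in (c0-23,c0+23):
        k=abs(s-c)<6
        if k.sum()<15: print("few",c,k.sum()); continue
        k2=k.copy()
        for _ in range(3):
            f=np.polyfit(t[k2],s[k2],1); k2=k&(abs(s-np.polyval(f,t))<1.5)
        out.append(f); print("line yaw",round(13+np.degrees(np.arctan(f[0])),2),"s@t=530",round(np.polyval(f,530),2),"t",t[k2].min().round(),t[k2].max().round(),"n",k2.sum(),"z",Q[k][:,2].mean().round(1))
    return out
def wood(W,img,hsv,ok,near,rad=130,z=(.025,.05)):
    k=ok&(W[...,2]>z[0])&(W[...,2]<z[1])&(hsv[...,0]<32)&(hsv[...,1]>40)&(img[...,2]>120)
    k&=np.hypot(W[...,0]*1000-near[0],W[...,1]*1000-near[1])<rad
    k=cv2.morphologyEx(k.astype(np.uint8),cv2.MORPH_OPEN,np.ones((3,3)))>0
    return k
E
python3 - <<'E'
from h import *
d,W,img,hsv,ok=wlook()
o=telemetry.get_obs(); print((o["tool_pos"]*1000).round(1))
k=wood(W,img,hsv,ok,(467,-312)); T=W[k]; print("batten",k.sum(),np.median(T[:,2]),rect(T)); 
P=T[:,:2]*1000
for yaw in (12.7,13,13.3):
    u=np.array([np.cos(np.radians(yaw)),np.sin(np.radians(yaw))]); n=np.array([-u[1],u[0]]); t=P@u; s=P@n
    print(yaw,t.min(),t.max(),np.percentile(s,[.5,99.5]))
blue(W,img,ok)
plan([467,-312,200],13.35)
E
```

```text
[ 466.2 -313.4  200.7]
batten 5399 0.038675819156960445 (array([ 466. , -315.8]), array([198.4,  38.5]), 13.55)
12.7 286.1923161626907 484.42888823434026 [-429.70425605 -391.38027807]
13 283.9632348673793 482.1917709599656 [-431.56012488 -393.7195744 ]
13.3 281.72636857654095 480.03430712327855 [-433.46150002 -395.76075204]
line yaw 12.81 s@t=530 -129.49 t 390.0 613.0 n 229 z 16.4
line yaw 12.89 s@t=530 -83.47 t 391.0 615.0 n 168 z 16.4
t 2.4333 tcp [ 466.2 -313.4  200.7] rot [ -36.75   89.94 -113.56] F [-0.9  0.6 -0.3] w 87.1
shift [ 0.7  1.1 -1.2] rv [-0.0029  0.0008  0.0006] deg 0.2
tool axes in world:
 [[-0.     0.974  0.228]
 [-0.001  0.228 -0.974]
 [-1.    -0.001  0.001]] q [ 46.  10. -16.  99.   3.  72. -48.]
```

```bash
python3 -m pendant '[[87,[35,-0.5,2.3],[0,0,0]],[87,[75,-0.5,2.3],[0,0,0]],[87,[115,-0.5,2.3],[0,0,0]],[87,[150,-0.5,2.3],[0,0,0]],[87,[170,-0.5,2.3],[0,0,0]],[87,[176,-0.5,2.3],[0,0,0]],[87,[176,-0.5,2.3],[0,0,0]],[87,[176,-0.5,2.3],[0,0,0]],[87,[176,-0.5,2.3],[0,0,0]],[87,[176,-0.5,2.3],[0,0,0]]]'
python3 -m pendant '[[25,[0,0,0],[0,0,0]],[25,[0,0,0],[0,0,0]],[25,[0,0,0],[0,0,0]],[25,[0,0,0],[0,0,0]],[25,[0,0,0],[0,0,0]],[25,[0,0,0],[0,0,0]],[25,[0,0,0],[0,0,0]],[25,[0,0,0],[0,0,0]],[25,[0,0,0],[0,0,0]],[25,[0,0,0],[0,0,0]]]' 50
python3 -c "
from h import *
plan([466,-316,100],13.5)"
```

```text
time_s: 3.27
tool_pos: [0.4686, -0.3153, 0.0267]
tool_rot: [37.7, 89.8, -39.0]
force: [0.1, -0.2, 0.4]
grip_width: 0.0873
time_s: 4.1
tool_pos: [0.4673, -0.3141, 0.0245]
tool_rot: [1.5, 90.0, -75.2]
force: [0.3, -1.7, 0.0]
grip_width: 0.0378
t 4.1 tcp [ 467.3 -314.1   24.5] rot [  1.46  89.99 -75.2 ] F [ 0.3 -1.7  0. ] w 37.8
shift [-75.5  -1.7   1.5] rv [-0.0029  0.0002 -0.    ] deg 0.2
tool axes in world:
 [[ 0.     0.973  0.231]
 [-0.     0.231 -0.973]
 [-1.     0.     0.   ]] q [ 45.  20. -16. 108.   7.  53. -51.]
```

```bash
python3 -m pendant '[[25,[-25,0,0],[0,0,0]],[25,[-60,0,0],[0,0,0]],[25,[-85,12,-30],[0,0,0]],[25,[-85,26,-68],[0,0,0]],[25,[-85,41,-106],[0,0,0]],[25,[-85,56,-144],[0,0,0]],[25,[-85,70,-182],[0,0,0]],[25,[-85,85,-220],[0,0,0]],[25,[-85,98,-255],[0,0,0]],[25,[-85,110,-285],[0,0,0]]]'
python3 -c "
from h import *
plan([510.5,8.5,110],12.85)"
```

```text
time_s: 4.93
tool_pos: [0.5079, -0.0081, 0.1093]
tool_rot: [-134.9, 90.0, 148.6]
force: [0.5, 1.0, -1.9]
grip_width: 0.0377
t 4.9333 tcp [507.9  -8.1 109.3] rot [-134.88   89.96  148.57] F [ 0.5  1.  -1.9] w 37.7
shift [ -0.7   6.4 -15.6] rv [ 0.0106 -0.0005  0.0005] deg 0.6
tool axes in world:
 [[-0.001  0.973  0.233]
 [ 0.     0.233 -0.973]
 [-1.    -0.001 -0.001]] q [ 25.   9. -29. 111.   5.  61. -83.]
```

```bash
python3 -m pendant '[[25,[0,6,-18],[0.01,0,0]],[25,[0,6,-18],[0.01,0,0]],[25,[0,6,-18],[0.01,0,0]],[25,[0,6,-18],[0.01,0,0]],[25,[0,6,-18],[0.01,0,0]]]'
python3 - <<'E'
from h import *
plan([510.5,8.5,110],12.85)
d,W,img,hsv,ok=wlook(); cv2.imwrite("pics/w2.png",img)
blue(W,img,ok)
d=optics.read_camera("scene"); cv2.imwrite("pics/s2.png",cv2.resize(d["image"][150:290,170:400],None,fx=3,fy=3))
E
```

```text
time_s: 5.35
tool_pos: [0.5099, 0.0059, 0.1092]
tool_rot: [-62.2, 89.9, -139.6]
force: [0.7, -0.3, -2.6]
grip_width: 0.0375
t 5.35 tcp [509.9   5.9 109.2] rot [ -62.21   89.93 -139.57] F [ 0.7 -0.3 -2.6] w 37.5
shift [-0.8  1.1 -2.4] rv [-0.0038  0.0005  0.001 ] deg 0.2
tool axes in world:
 [[-0.001  0.976  0.219]
 [-0.001  0.219 -0.976]
 [-1.    -0.001  0.001]] q [ 24.  10. -30. 111.   5.  61. -85.]
few -129 0
few -83 0
```

View pics/w2.png

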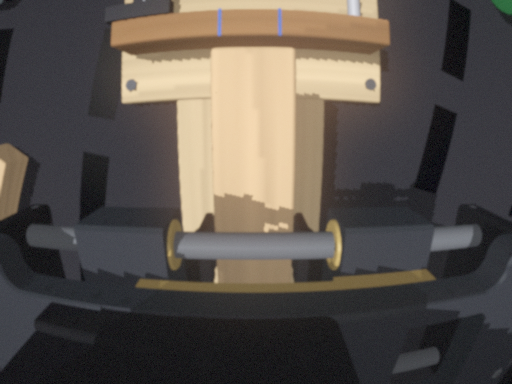

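View pics/s2.png

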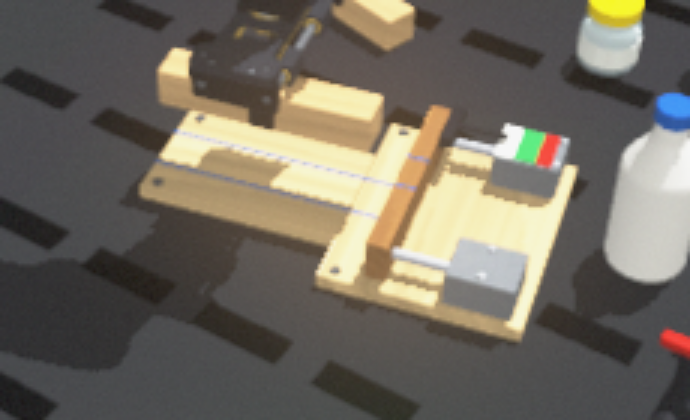

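In the wrist view, the batten (columns 212-295) lies inside the blue marks on the rail at (220,22) and (280,22). Its front end is just short of the rail. I'll measure the lateral offset and the gap from this image.

```bash
cat >> h.py <<'E'
YAW=12.85
def fr(Y=YAW):
    u=np.array([np.cos(np.radians(Y)),np.sin(np.radians(Y))]); return u,np.array([-u[1],u[0]])
def look(name, zb):
    """zb: expected batten top z"""
    d,W,img,hsv,ok=wlook(); cv2.imwrite(f"pics/{name}.png",img)
    o=telemetry.get_obs(); u,n=fr(); tc=o["tool_pos"][:2]*1000; print("tcp t,s",(tc@u).round(1),(tc@n).round(1),o["tool_pos"].round(4),"F",o["force"].round(1))
    rows=np.mgrid[0:384,0:512][0]
    b=ok&(img[...,0].astype(int)-img[...,2]>10)&(hsv[...,1]>40)&(W[...,2]<.066)&(W[...,2]>.005)&(rows<200)
    Q=W[b]*1000; t=Q[:,:2]@u; s=Q[:,:2]@n
    for zlo,zhi,l in ((8,24,'bed'),(50,65,'railtop')):
        for c in (-129.5,-83.5):
            k=(Q[:,2]>zlo)&(Q[:,2]<zhi)&(abs(s-c)<9)
            if k.sum()>4: print(l,"blue n",k.sum(),"s",np.median(s[k]).round(2),"t",t[k].min().round(1),t[k].max().round(1),"z",Q[k][:,2].mean().round(1))
    tc=W[...,:2]@u*1000; sc=W[...,:2]@n*1000
    k=ok&(abs(W[...,2]-zb)<.006)&(hsv[...,0]<32)&(abs(sc+106)<40)&(img[...,2]>90)&(rows<225)
    brown=(img[...,2]<190)&(hsv[...,1]>120)
    kb=k&~brown; P=W[kb][:,:2]*1000; t=P@u; s=P@n
    if len(t)>50:
        f=[]
        for lo in np.arange(t.min()+5,t.max()-5,10):
            kk=(t>=lo)&(t<lo+10)
            if kk.sum()>20: a,bb=np.percentile(s[kk],[1,99]); f.append((lo+5,a,bb))
        f=np.array(f); good=f[abs(f[:,2]-f[:,1]-38)<4]
        print("batten z",np.median(W[kb][:,2]).round(4),"tmax",np.percentile(t,99.5).round(1),"mid s by t",np.c_[good[:,0],good[:,1:].mean(1)].round(1).tolist())
        if len(good)>2: print("batten yaw",(YAW+np.degrees(np.arctan(np.polyfit(good[:,0],good[:,1:].mean(1),1)[0]))).round(2),"width",(good[:,2]-good[:,1]).mean().round(1))
    r=ok&brown&(abs(W[...,2]-.057)<.005)&(rows<120)&(hsv[...,0]<25)
    P=W[r][:,:2]*1000
    if len(P)>50:
        t=P@u; s=P@n; e=[]
        for lo in np.arange(s.min()+8,s.max()-8,8):
            kk=(s>=lo)&(s<lo+8)
            if kk.sum()>10: e.append((lo+4,np.percentile(t[kk],3),np.percentile(t[kk],97)))
        e=np.array(e); print("rail s",s.min().round(1),s.max().round(1),"near t",np.median(e[:,1]).round(1),"far",np.median(e[:,2]).round(1),"rail normal yaw",(YAW-np.degrees(np.arctan(np.polyfit(e[:,0],e[:,1],1)[0]))).round(2))
E
python3 -c "
from h import *
look('w3',.123)"
```

```text
tcp t,s 498.8 -107.4 [0.5102 0.0063 0.1094] F [ 1.1  0.3 -2.3]
railtop blue n 106 s -125.51 t 620.2 639.7 z 58.1
railtop blue n 93 s -85.46 t 620.7 640.1 z 58.1
batten z 0.1235 tmax 596.4 mid s by t [[524.7, -107.8], [534.7, -108.0], [544.7, -108.0], [554.7, -108.0], [564.7, -107.9], [574.7, -108.0], [584.7, -107.9], [594.7, -108.0]]
batten yaw 12.78 width 37.0
```

```bash
python3 -m pendant '[[25,[15,0,-2.6],[0,0,0]],[25,[35,0,-2.6],[0,0,0]],[25,[52,0,-2.6],[0,0,0]],[25,[62,0,-2.6],[0,0,0]],[25,[65,0,-2.6],[0,0,0]],[25,[65,0,-2.6],[0,0,0]],[25,[65,0,-2.6],[0,0,0]],[25,[65,0,-2.6],[0,0,0]]]'
python3 -c "
from h import *
plan([510.5,8.5,39.5],12.85)
look('w4',.058)"
```

```text
time_s: 6.17
tool_pos: [0.5107, 0.01, 0.0456]
tool_rot: [71.9, 89.9, -5.3]
force: [0.8, 0.2, -2.6]
grip_width: 0.0372
t 6.1667 tcp [510.7  10.   45.6] rot [71.95 89.89 -5.3 ] F [ 0.8  0.2 -2.6] w 37.2
shift [ 6.1 -0.5  1.4] rv [-0.0017  0.0006 -0.0019] deg 0.2
tool axes in world:
 [[ 0.002  0.975  0.221]
 [-0.     0.221 -0.975]
 [-1.     0.002  0.001]] q [ 23.  15. -29. 114.   9.  54. -89.]
tcp t,s 500.1 -103.8 [0.5106 0.01   0.0456] F [ 0.1  0.  -2.4]
bed blue n 59 s -128.77 t 597.7 615.2 z 16.2
bed blue n 40 s -82.52 t 608.5 615.1 z 16.3
railtop blue n 25 s -125.58 t 597.1 622.8 z 58.0
railtop blue n 26 s -85.69 t 620.2 622.3 z 57.9
batten z 0.0598 tmax 623.2 mid s by t [[525.8, -104.0], [535.8, -104.1], [545.8, -104.2], [555.8, -104.1], [565.8, -104.1], [575.8, -104.0], [585.8, -103.9], [595.8, -103.7]]
batten yaw 13.12 width 36.9
rail s -203.6 -7.1 near t 620.1 far 623.7 rail normal yaw 12.77
```

View pics/w4.png

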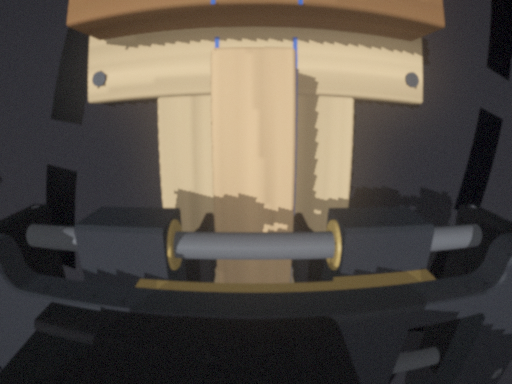

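The batten is still about 5-6 mm above the bed and 1.6 mm left of the centre between the lines. I'll correct that and set it down.

```bash
python3 -m pendant '[[25,[2,0,1.6],[-0.001,0,0]],[25,[4,0,1.6],[-0.001,0,0]],[25,[5,0,1.6],[-0.001,0,0]],[25,[5,0,1.6],[-0.001,0,0]],[25,[5,0,1.6],[-0.001,0,0]]]'
python3 -m pendant '[[25,[0.5,0,0],[0,0,0]],[25,[1,0,0],[0,0,0]],[25,[1.3,0,0],[0,0,0]],[25,[1.3,0,0],[0,0,0]],[25,[1.3,0,0],[0,0,0]]]'
python3 -c "
from h import *
plan([510.5,8.5,39.5],12.85)
look('w5',.053)"
```

```text
time_s: 6.63
tool_pos: [0.51, 0.0085, 0.0395]
tool_rot: [-46.0, 90.0, -123.2]
force: [0.5, 0.3, -1.6]
grip_width: 0.0376
time_s: 7.05
tool_pos: [0.5101, 0.0085, 0.0395]
tool_rot: [-45.2, 90.0, -122.4]
force: [-5.5, -0.3, 9.9]
grip_width: 0.0375
t 7.05 tcp [510.1   8.5  39.5] rot [ -45.19   89.95 -122.37] F [-5.5 -0.3  9.9] w 37.5
shift [-0.   0.4  0.1] rv [-0.0005  0.0006  0.0006] deg 0.1
tool axes in world:
 [[-0.     0.975  0.222]
 [-0.001  0.222 -0.975]
 [-1.    -0.001  0.001]] q [ 23.  15. -29. 114.   9.  53. -89.]
tcp t,s 499.2 -105.1 [0.5101 0.0086 0.0395] F [-4.5 -1.4  9. ]
bed blue n 61 s -128.52 t 605.2 615.1 z 16.2
bed blue n 56 s -82.48 t 606.3 615.0 z 16.4
batten z 0.0537 tmax 597.3 mid s by t [[524.7, -105.3], [534.7, -105.4], [544.7, -105.5], [554.7, -105.3], [564.7, -105.2], [574.7, -105.3], [584.7, -105.2], [594.7, -104.8]]
batten yaw 13.22 width 36.8
rail s -204.3 -6.9 near t 620.0 far 623.6 rail normal yaw 12.75
```

```bash
python3 -m pendant '[[25,[-0.5,3,0],[0,0,0]],[25,[-0.5,8,0],[0,0,0]],[25,[-0.5,13,0],[0,0,0]],[25,[-0.5,18,0],[0,0,0]],[25,[-0.5,22,0],[0,0,0]],[25,[-0.5,25,0],[0,0,0]],[25,[-0.5,28,0],[0,0,0]],[25,[-0.5,31,0],[0,0,0]],[25,[-0.5,34,0],[0,0,0]],[25,[-0.5,34,0],[0,0,0]]]' 60
python3 -c "
from h import *
plan([510.5,8.5,39.5],12.85)
look('w6',.053)
d=optics.read_camera('scene'); cv2.imwrite('pics/s6.png',cv2.resize(d['image'][170:270,210:370],None,fx=4.5,fy=4.5))
d=optics.read_camera('side'); cv2.imwrite('pics/d6.png',cv2.resize(d['image'][160:250,140:300],None,fx=4.5,fy=4.5))
"
```

```text
time_s: 7.93
tool_pos: [0.5397, 0.0152, 0.0395]
tool_rot: [-85.5, 89.5, -162.7]
force: [-14.3, -2.9, 16.9]
grip_width: 0.0376
t 7.9333 tcp [539.7  15.2  39.5] rot [ -85.51   89.47 -162.72] F [-14.3  -2.9  16.9] w 37.6
shift [  0.2 -30.    0. ] rv [-0.001   0.0007  0.0091] deg 0.5
tool axes in world:
 [[-0.009  0.975  0.221]
 [-0.003  0.221 -0.975]
 [-1.    -0.009  0.001]] q [ 21.  19. -29. 110.  11.  55. -90.]
tcp t,s 529.6 -105.3 [0.5397 0.0151 0.0395] F [-14.3  -2.1  16.3]
railtop blue n 218 s -125.63 t 628.0 647.7 z 58.1
railtop blue n 226 s -85.74 t 628.0 647.7 z 58.3
batten z 0.054 tmax 647.1 mid s by t [[555.4, -105.5], [565.4, -105.5], [575.4, -105.7], [585.4, -105.5], [595.4, -105.4], [605.4, -105.5], [615.4, -105.4]]
batten yaw 12.93 width 36.9
rail s -204.6 -4.8 near t 628.1 far 643.6 rail normal yaw 12.85
```

View pics/s6.png

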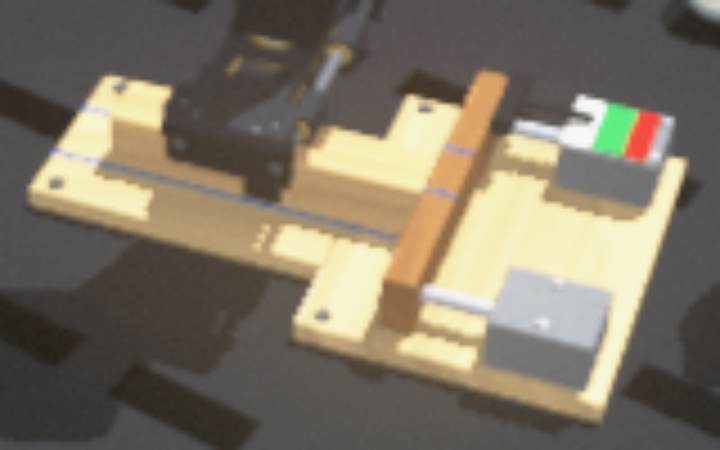

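View pics/d6.png

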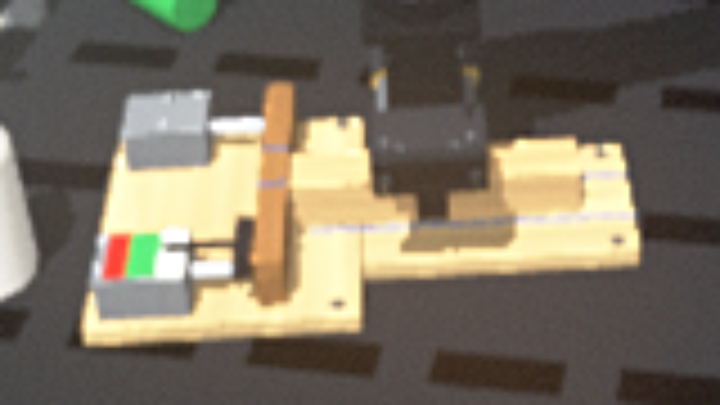

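View pics/w6.png

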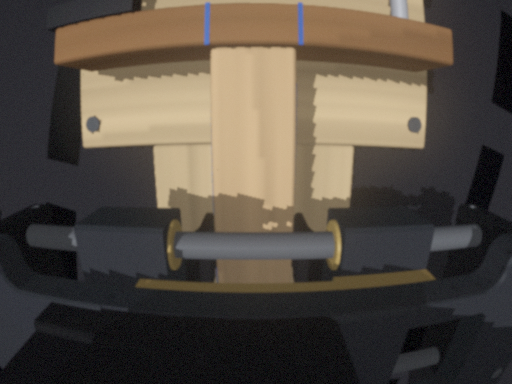

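The rail is back about 8 mm and the pointer is still in the white. The tool has tilted 0.5° nose-down under the load. I'll push 13 mm further, take out the tilt and ease the down force.

```bash
python3 -m pendant '[[25,[-0.3,3,0],[0,0,0.004]],[25,[-0.5,5.5,0],[0,0,0.008]],[25,[-0.7,8,0],[0,0,0.012]],[25,[-0.7,10,0],[0,0,0.012]],[25,[-0.7,12,0],[0,0,0.012]],[25,[-0.7,13,0],[0,0,0.012]],[25,[-0.7,13,0],[0,0,0.012]],[25,[-0.7,13,0],[0,0,0.012]]]'
python3 -c "
from h import *
plan([510.5,8.5,39.5],12.85)
look('w7',.053)
"
```

```text
time_s: 8.75
tool_pos: [0.549, 0.0173, 0.0395]
tool_rot: [-80.8, 89.7, -158.0]
force: [-21.9, -3.4, 23.4]
grip_width: 0.0376
t 8.75 tcp [549.   17.3  39.5] rot [ -80.82   89.74 -158.05] F [-21.9  -3.4  23.4] w 37.6
shift [  0.2 -39.5   0.1] rv [-0.0014  0.0007  0.0044] deg 0.3
tool axes in world:
 [[-0.004  0.975  0.221]
 [-0.002  0.221 -0.975]
 [-1.    -0.004  0.001]] q [ 20.  20. -29. 108.  11.  55. -91.]
tcp t,s 539.1 -105.3 [0.549  0.0173 0.0395] F [-22.1  -4.3  22.7]
railtop blue n 213 s -125.65 t 637.4 657.2 z 58.1
railtop blue n 220 s -85.76 t 637.4 657.2 z 58.2
batten z 0.054 tmax 656.6 mid s by t [[565.0, -105.5], [575.0, -105.6], [585.0, -105.6], [595.0, -105.5], [605.0, -105.4], [615.0, -105.5], [625.0, -105.4]]
batten yaw 12.98 width 37.0
rail s -204.0 -2.9 near t 637.6 far 653.9 rail normal yaw 12.72
```

```bash
python3 -m pendant '[[25,[-0.5,0,0],[0,0,0.002]],[25,[-1,0,0],[0,0,0.004]],[25,[-1.2,0,0],[0,0,0.004]],[25,[-1.2,0,0],[0,0,0.004]],[25,[-1.2,0,0],[0,0,0.004]]]'
python3 -c "
from h import *
plan([510.5,8.5,39.5],12.85)
look('w8',.053)
"
```

```text
time_s: 9.22
tool_pos: [0.549, 0.0173, 0.0395]
tool_rot: [19.1, 90.0, -58.1]
force: [-17.5, -3.4, 12.7]
grip_width: 0.0377
t 9.2167 tcp [549.   17.3  39.5] rot [ 19.15  89.99 -58.08] F [-17.5  -3.4  12.7] w 37.7
shift [ -0.  -39.5   0.1] rv [-0.0014  0.0002 -0.0001] deg 0.1
tool axes in world:
 [[ 0.     0.975  0.221]
 [-0.     0.221 -0.975]
 [-1.     0.     0.   ]] q [ 20.  20. -29. 109.  11.  55. -91.]
tcp t,s 539.1 -105.2 [0.549  0.0173 0.0395] F [-17.4  -3.8  13.6]
railtop blue n 211 s -125.71 t 637.4 657.2 z 58.2
railtop blue n 216 s -85.71 t 637.6 657.4 z 58.1
batten z 0.054 tmax 656.4 mid s by t [[565.1, -105.5], [575.1, -105.5], [585.1, -105.7], [595.1, -105.5], [605.1, -105.4], [615.1, -105.4], [625.1, -105.4]]
batten yaw 12.96 width 37.0
rail s -204.6 -6.2 near t 637.6 far 654.5 rail normal yaw 12.73
```

The rail is back 17.5 mm, the tool has no tilt left and the down force is about 13 N. I'll hold here for 3 s.

```bash
python3 -m pendant '[[25,[0,0,0],[0,0,0]],[25,[0,0,0],[0,0,0]],[25,[0,0,0],[0,0,0]],[25,[0,0,0],[0,0,0]],[25,[0,0,0],[0,0,0]],[25,[0,0,0],[0,0,0]],[25,[0,0,0],[0,0,0]],[25,[0,0,0],[0,0,0]],[25,[0,0,0],[0,0,0]],[25,[0,0,0],[0,0,0]]]'
python3 -m pendant '[[25,[0,0,0],[0,0,0]],[25,[0,0,0],[0,0,0]],[25,[0,0,0],[0,0,0]],[25,[0,0,0],[0,0,0]],[25,[0,0,0],[0,0,0]],[25,[0,0,0],[0,0,0]],[25,[0,0,0],[0,0,0]],[25,[0,0,0],[0,0,0]],[25,[0,0,0],[0,0,0]],[25,[0,0,0],[0,0,0]]]'
python3 -m pendant '[[25,[0,0,0],[0,0,0]],[25,[0,0,0],[0,0,0]],[25,[0,0,0],[0,0,0]],[25,[0,0,0],[0,0,0]],[25,[0,0,0],[0,0,0]],[25,[0,0,0],[0,0,0]],[25,[0,0,0],[0,0,0]],[25,[0,0,0],[0,0,0]],[25,[0,0,0],[0,0,0]],[25,[0,0,0],[0,0,0]]]'
python3 -c "
from h import *
look('w9',.053)
a=optics.read_camera('scene')['image']
b=optics.read_camera('side')['image']
cv2.imwrite('pics/f9.png',np.vstack([cv2.resize(a[180:250,240:370],(700,300)),cv2.resize(b[160:245,140:300],(700,300))]))
cv2.imwrite('pics/s9.png',a)
"
```

```text
time_s: 10.1
tool_pos: [0.549, 0.0173, 0.0395]
tool_rot: [16.0, 90.0, -61.2]
force: [-17.9, -2.1, 14.7]
grip_width: 0.0375
time_s: 10.93
tool_pos: [0.549, 0.0173, 0.0395]
tool_rot: [7.2, 90.0, -70.0]
force: [-17.3, -3.7, 14.7]
grip_width: 0.0376
time_s: 11.77
tool_pos: [0.549, 0.0173, 0.0395]
tool_rot: [16.2, 90.0, -61.0]
force: [-18.6, -4.1, 13.2]
grip_width: 0.0379
tcp t,s 539.1 -105.2 [0.549  0.0173 0.0395] F [-17.4  -3.6  13.7]
railtop blue n 210 s -125.65 t 637.3 657.0 z 58.1
railtop blue n 216 s -85.71 t 637.5 657.6 z 58.2
batten z 0.054 tmax 656.5 mid s by t [[565.2, -105.4], [575.2, -105.6], [585.2, -105.6], [595.2, -105.5], [605.2, -105.5], [615.2, -105.5], [625.2, -105.5]]
batten yaw 12.92 width 37.0
rail s -204.8 -2.4 near t 637.6 far 654.3 rail normal yaw 12.75
```

View pics/f9.png

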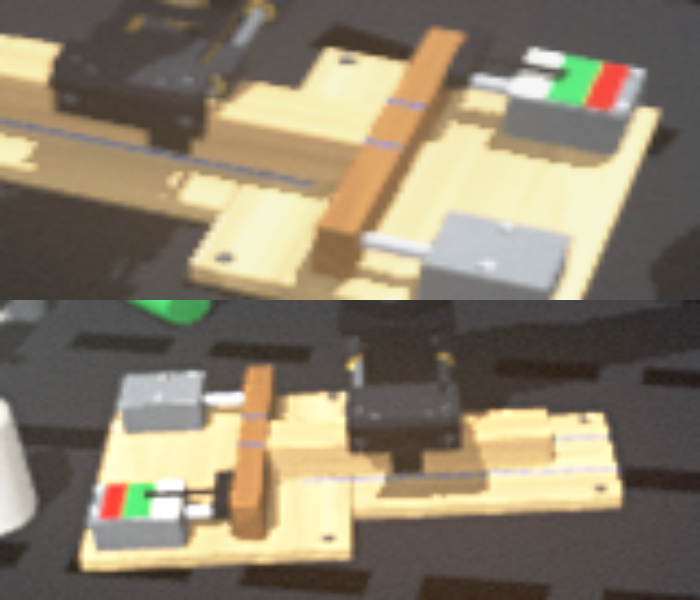

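View pics/s9.png

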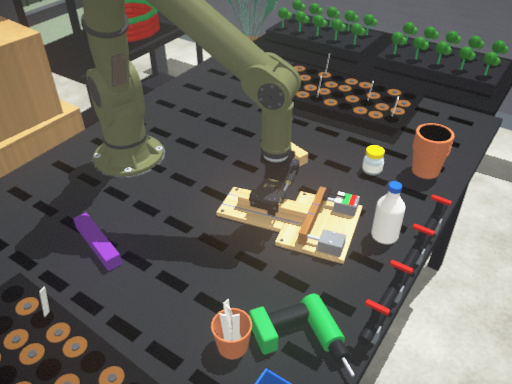

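The pointer tip stands inside the green, at (567,70) in the upper crop and (147,494) in the lower one. The batten lies between the lines with its end on the rail, and the jar, pot and offcut are where they were. I'm handing the job in.

```bash
python3 -c "
from h import *
print(env.sign_off()); print(telemetry.get_obs()['time_s'])"
```

```text
the job is handed in; nothing more can be done
None
the job is handed in; nothing more can be done
```

The long pale batten is lying flat on the jig, pressed against the brown rail with the pointer in the green, and the robot is still holding it there. I handed the job in at about 12 s on the robot's clock.

What my last checks showed:
- **Pointer:** it is in the green in both fixed-camera pictures. The rail is pushed back about 17.5 mm, where the green runs from 10 to 30, and nothing I measured came near the red.
- **Hold:** the position stayed the same to within 0.1 mm for over 2.5 s. The push reads about 18 N along the jig, which includes friction, with about 14 N pressing down and the grip set to 60 N.
- **Position:** the batten's centre line is within about 0.3 mm of the middle of the blue lines. It is square to the rail within about 0.2°, and its underside is on the bed.
- **Other things:** in the last picture the offcut (partly hidden behind the arm), screw jar, label pot and purple look-alike looked unmoved. I judged this by eye and did not measure them again.

Two checks disagreed. The two fixed cameras differed by about 9 mm on positions, so I did the fine alignment with the wrist camera. The network did not find the batten in the wrist view, so I found it there by its colour and height instead.

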